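# Size a brass router bush in the stepped gauge

## Robot

A 6-joint arm with a two-finger parallel gripper is mounted at the origin on the work surface. World frame = base frame: x ahead of the robot, y to its left, z up, the work surface at z = 0. Lengths are in mm, angles in degrees, forces in N, time in s.
With the tool pointing down it reaches from about 350 to 850 mm from the base axis. Payload 8.1 kg.
Tool frame: the origin (TCP) lies at the centre of the arm's flange, where the gripper is bolted on; the fingertips stand 173 mm ahead of it and the grasp point (between the pads) lies 155 mm ahead of it; z points along the fingers, y is the line along which they close (so a half turn about z gives the same grasp; the last joint's range is limited). The gripper opens to 85 mm and grips with 20 to 120 N. Pads are 22 mm wide; open, the fingers measure 114 mm over their backs; the gripper's body (76 mm by 85 mm) begins 54 mm behind the grasp point. The pads swing forward as they close: fully open they stand 13 mm farther back than shut.
Start: joints at [68.789, 7.471, 85.268, -0, 87.261, -4.893], TCP at [168.558, 575.843, 404.692] pointing down, gripper open.
Joint ranges: [-169.43, 169.43], [-51.17, 129.36], [1.28, 143.12], [-76.62, 256.62], [0, 156.53], [-152.29, 152.29]. Speed limits (degrees/s): [136.94, 136.94, 159.86, 180, 180, 180].

## Interface

Orientations are given as [roll, pitch, yaw] about the fixed x, y, z axes, in that order (R = Rz(yaw) Ry(pitch) Rx(roll)).
In Python, from bench import * gives the robot as it stands.
- The arm moves only by the shell command python3 -m jog 'ROWS' [FORCE]. ROWS is text: rows parted by semicolons, each of 7 numbers parted by spaces: the shift along the tool's x, y, z scaled (see below), then the turn, a rotation vector about the tool's x, y, z scaled (see below), then the closure, from -1 (fully open) to 1 (shut). In form: tx ty tz wx wy wz hand; .... A call has 1 to 5 rows; each row shifts and turns the commanded pose from where the row before left it, along the tool's axes as they then stand; what a row does not reach is not made up. The controller multiplies each number of a shift by 0.1 m and each number of a turn by 60 degrees. A row lasts 1/8 s, in which the tool goes at most 62.5 mm and 10.7 degrees, less where a joint would pass 70% of its speed; a pose out of reach is approached as far as the arm can. A call with a number of a shift or a turn outside -1 to 1 is refused whole. A call with a gripper value outside its range is refused whole. The fingers move at their own pace and stop on an object; FORCE is the grip in N (left out, the last holds). Time passes only in rows, so rows that do not move let the fingers close. It gives the time, the measured TCP pose, the force, the opening and the grip force at its end, in the units of the state.
- sense(): the state, without advancing time (a new reading comes with each control period).
- snapshot(name): name is "scene" or "top" or "wrist"; returns a dict with "img" (420x560x3 uint8, red, green, blue), "fx", "fy", "cx", "cy" (pixels), "extrinsics" (4x4, takes a point from camera to world coordinates). Camera axes: x right, y down, z forward; pixel columns grow to the right and rows downward; lengths in mm; the calibration is good to about 2 mm. A picture is of the moment at which its call begins. There is no depth.
- hand_in(): hands the job in; it is judged then, once.
The state is a dict: "time": time; "joint_pos": joint angles; "qd": joint speeds; "joint_efforts": joint torques, N m; "tool_pos": TCP position; "tcp_rot": TCP orientation; "ft_force": force on the tool from outside, world axes, zero at the start; "wrist_torque": the same for the moment, N m; "finger_gap": finger opening in mm; "grip_force": force on a finger pad.
Only numpy, scipy, OpenCV 4.12 (cv2) and the standard library are available. Lean on these libraries where they do the work, as an engineer would, in place of code of your own. Each camera call takes 0.05 s, during which the arm holds its last target. There are 200 camera calls.

## Task

Pick up the brass router bush that stands on the green cutting mat and try it in the stepped aluminium gauge: set it down squarely on the smallest hole first, then on the next larger, and so on, until it drops in. Leave it standing upright at the bottom of the first hole it enters, let go of it, and leave the other bush where it stands on its dark wooden board.

Things in the scene. Friction and masses are not known exactly. Their poses are not given: they have to be found in the camera images.
- bush_small_center (a point): Smaller brass router bush, loose, 60 mm tall: round collar 38 mm in diameter, 14 mm high at the foot, and on it a knurled barrel, 24 mm in diameter and 46 mm tall, to hold it by. 0.12 to 0.24 kg. Point: on its axis, 30 mm above its underside; z up along the axis. Starts upright on the green mat or on the dark board (differs from run to run). Too wide for the smallest hole.
- bush_large_center (a point): Larger brass router bush, loose, like the smaller one but with a collar 54 mm in diameter: 60 mm tall, collar 14 mm high, barrel 24 mm in diameter and 46 mm tall. 0.19 to 0.38 kg. Point: on its axis, 30 mm above its underside; z up along the axis. Stands on the other of the two places. Too wide for the two smaller holes.
- gauge: Fixed aluminium block, 30 mm high, 228 mm long, widening in 3 steps, a round blind hole in each: at y = -68 mm (30 mm diameter), y = 0 (46 mm), y = +84 mm (62 mm), all at x = 0. Origin: underside, below the middle hole; z up, y along the row. Flat dark hole floors at z = 14 mm (16 mm deep), rims bevelled 3 mm. A bush too wide rests on the top face; one that enters has 4 mm play all round.
- mat: Green cutting mat, 100 x 100 x 5 mm, fixed to the bench. Origin: centre of its underside; the bush to be tried stands near its middle. The other bush stands on a dark wooden board of the same size, elsewhere on the bench.

How it is judged (in metres and radians):
On the way, in this order (a step that is already met when the one before it is completed fails the run):
1. the bush from the mat is set down on the smallest hole (centre within 15 mm of the hole's axis in x and y of the gauge, touching the gauge) (((x of bush_small_center in the frame of gauge between -0.015 and 0.015 m and y of bush_small_center in the frame of gauge between -0.083 and -0.053 m and z of bush_small_center in the frame of gauge below 0.068 m and contact force between bush_small and gauge above 0.3 N) or (x of bush_large_center in the frame of gauge between -0.015 and 0.015 m and y of bush_large_center in the frame of gauge between -0.083 and -0.053 m and z of bush_large_center in the frame of gauge below 0.068 m and contact force between bush_large and gauge above 0.3 N))), for 0.1 s.
2. then at the middle hole: the smaller bush goes in, or the larger one is set down on it (((x of bush_small_center in the frame of gauge between -0.012 and 0.012 m and y of bush_small_center in the frame of gauge between -0.012 and 0.012 m and z of bush_small_center in the frame of gauge below 0.05 m and angle between bush_small_center's own z axis and vertical below 0.17 rad) or (x of bush_large_center in the frame of gauge between -0.015 and 0.015 m and y of bush_large_center in the frame of gauge between -0.015 and 0.015 m and z of bush_large_center in the frame of gauge below 0.068 m and contact force between bush_large and gauge above 0.3 N))), for 0.1 s.
At the end, for the whole second after the job is handed in: The bush from the mat stands released and still in the first hole that admits it (smaller: middle hole; larger: largest hole), within 12 mm of its centre in gauge x and y, 6 mm of fully home and 10 degrees of upright; the other bush is within 20 mm of its start, off the mat ((((x of bush_small_center in the frame of gauge between -0.012 and 0.012 m and y of bush_small_center in the frame of gauge between -0.012 and 0.012 m and z of bush_small_center in the frame of gauge below 0.05 m and angle between bush_small_center's own z axis and vertical below 0.17 rad) and linear speed of bush_small below 0.02 m/s and distance of bush_large_center from where it was at the start of the episode below 0.02 m and horizontal distance between bush_large_center and mat above 0.1 m) or ((x of bush_large_center in the frame of gauge between -0.012 and 0.012 m and y of bush_large_center in the frame of gauge between 0.072 and 0.096 m and z of bush_large_center in the frame of gauge below 0.05 m and angle between bush_large_center's own z axis and vertical below 0.17 rad) and linear speed of bush_large below 0.02 m/s and distance of bush_small_center from where it was at the start of the episode below 0.02 m and horizontal distance between bush_small_center and mat above 0.1 m))); the robot touches nothing.
It fails at once if both bushes moved by more than 20 mm (distance of each of bush_small_center, bush_large_center from where it was at the start of the episode above 0.02 m).
It also fails if it takes over 48 s, if anything falls off the work surface, if the arm or the gripper's body presses on something with over 40 N, if the wrist force passes 120 N, or if a joint passes its speed limit or range.

## Working session

There is one attempt and no reset: what is moved stays moved. The work goes in short steps, Python scripts to look and compute and a shell command to move; the robot and the scene stay as the last step left them, time stands still between calls to the robot, and variables do not carry over. Pictures are saved under pics/ and viewed, at most 10 in all, crops included, and the job is handed in when it is done.

```bash
mkdir -p pics; ls
python3 - <<'E'
from bench import *
import cv2,numpy as np
s=sense();print(s)
a=snapshot("top");b=snapshot("scene")
np.save("top.npy",a,allow_pickle=True)
for c in(a,b):print({k:np.round(v,3).tolist() for k,v in c.items() if k!="img"})
cv2.imwrite("pics/top.png",a["img"][:,:,::-1]);cv2.imwrite("pics/scene.png",b["img"][:,:,::-1])
E
```

```text
pics
{'time': 0.0, 'joint_pos': array([ 6.87892384e+01,  7.51383744e+00,  8.53299314e+01,  1.78182399e-03,
        8.72622777e+01, -4.89246704e+00]), 'qd': array([ 0.14482186,  0.05480165, -0.00142361,  0.06788465,  0.02996754,
       -0.00180832]), 'joint_efforts': array([-5.15233241e-04, -5.69436479e+01, -5.00519693e+01, -1.26787854e-04,
        1.55920722e-02, -3.48445454e-06]), 'tool_pos': array([168.46492859, 575.61787783, 403.65114067]), 'tcp_rot': array([-1.79894492e+02, -1.08174194e-02,  1.63681609e+02]), 'ft_force': array([-0.63651299, -0.13565191,  0.86400673]), 'wrist_torque': array([ 0.01303311,  0.0368785 , -0.01995765]), 'grip_force': 0.0, 'finger_gap': 85.45926873183303}
{'fx': 502.819, 'fy': 502.819, 'cx': 285.209, 'cy': 205.433, 'extrinsics': [[0.002, -0.997, 0.083, 487.407], [-1.0, -0.003, -0.008, 11.005], [0.008, -0.083, -0.997, 911.231], [0.0, 0.0, 0.0, 1.0]]}
{'fx': 402.473, 'fy': 402.473, 'cx': 275.937, 'cy': 210.502, 'extrinsics': [[0.675, 0.427, -0.601, 957.223], [0.737, -0.404, 0.541, -331.816], [-0.012, -0.809, -0.588, 444.359], [0.0, 0.0, 0.0, 1.0]]}
```

View pics/top.png

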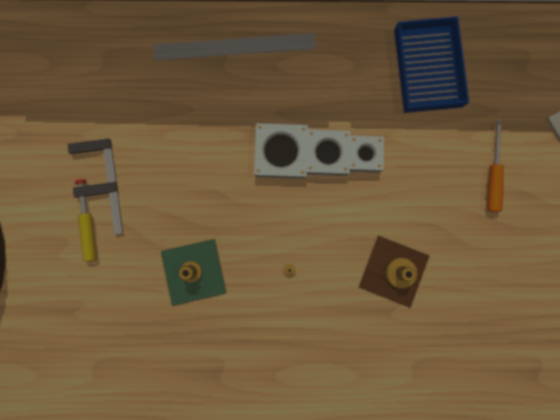

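View pics/scene.png

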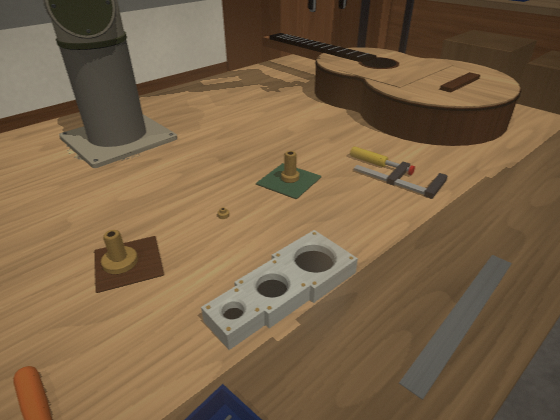

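The top view shows the small-collared bush on the green mat at about (190,271), and the large-collared one on the dark board at about (402,273). The gauge holes are at about (281,150), (328,152) and (366,153), and there is a small brass oddment at (289,270). The scene view agrees.

```bash
cat > h.py <<'E'
from bench import *
import cv2,numpy as np
from scipy.spatial.transform import Rotation as R
def ray(c,uv,z):
    T=np.array(c["extrinsics"]);d=T[:3,:3]@[(uv[0]-c["cx"])/c["fx"],(uv[1]-c["cy"])/c["fy"],1]
    return T[:3,3]+d*(z-T[2,3])/d[2]
def blobs(mask,amin):
    n,l,st,ce=cv2.connectedComponentsWithStats(mask.astype(np.uint8))
    return [(st[i],ce[i]) for i in range(1,n) if st[i][4]>=amin]
def togo(target):  # world TCP target mm -> tool-frame shift in units of 0.1 m
    s=sense();r=R.from_euler("xyz",s["tcp_rot"],degrees=True)
    return r.inv().apply(np.array(target)-s["tool_pos"])/100
E
python3 - <<'E'
from h import *
c=snapshot("top");im=c["img"];hsv=cv2.cvtColor(im,cv2.COLOR_RGB2HSV)
g=im[115:185,250:390];print("hole px")
m=np.zeros(im.shape[:2],bool);m[125:178,256:383]=hsv[125:178,256:383,2]<75
for st,ce in blobs(m,60):
    print(st,ce.round(1),ray(c,ce,30).round(1))
sat=(hsv[...,0]>12)&(hsv[...,0]<32)&(hsv[...,1]>120)
for (x0,y0,x1,y1) in((165,245,222,300),(366,242,425,303)):
    m=np.zeros_like(sat);m[y0:y1,x0:x1]=sat[y0:y1,x0:x1]
    for st,ce in blobs(m,40): print("brass",st,ce.round(1),ray(c,ce,30).round(1))
gr=(hsv[...,0]>40)&(hsv[...,0]<95)&(hsv[...,1]>60)
for st,ce in blobs(gr,500):print("mat",st,ce.round(1),ray(c,ce,5).round(1))
cv2.imwrite("pics/crop.png",np.hstack([cv2.resize(im[240:305,160:230],(390,362),interpolation=2),cv2.resize(im[120:185,320:390],(390,362),interpolation=2)])[:,:,::-1])
E
```

```text
hole px
[264 133  34  34 888] [280.6 149.7] [660.   12.2  30. ]
[316 139  24  25 476] [327.6 151.3] [657.5 -71.3  30. ]
[358 145  16  16 195] [365.7 152.6] [ 655.4 -139.    30. ]
brass [179 261  23  22 364] [190.4 271.2] [445.7 168.4  30. ]
brass [ 366  242   59   61 3027] [394.4 271.1] [ 446.5 -186.7   30. ]
mat [ 162  240   63   65 2492] [193.5 271.9] [443.3 167.3   5. ]
```

View pics/crop.png

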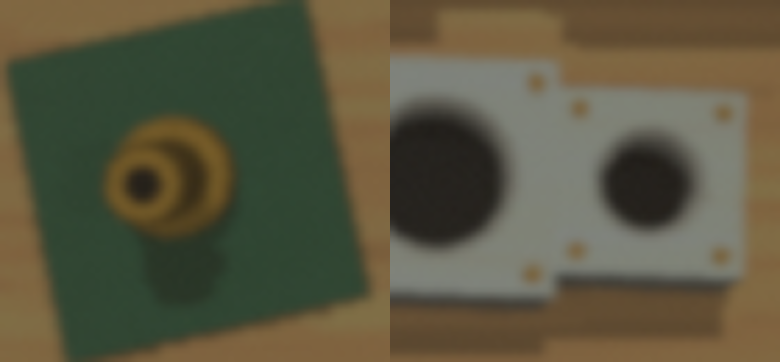

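Run:
```python
from h import *
c=snapshot("top")
print("collar",ray(c,(191.4,271.8),19),"top",ray(c,(185.7,272.9),65))
b=ray(c,(191.4,271.8),19)
print(togo([b[0],b[1],290]))
```

```text
collar [444.16395468 168.51976051  19.        ] top [444.55834055 169.85771238  65.        ]
[-3.78954694 -3.13202258  1.14365305]
```

```bash
for i in 1; do python3 -m jog '-.38 -.31 .11 0 0 0 -1; -.38 -.31 .11 0 0 0 -1; -.38 -.31 .11 0 0 0 -1; -.38 -.31 .11 0 0 0 -1; -.38 -.31 .11 0 0 0 -1'; python3 -m jog '-.38 -.31 .11 0 0 0 -1; -.38 -.31 .11 0 0 0 -1; -.38 -.31 .11 0 0 0 -1; -.38 -.31 .11 0 0 0 -1; -.37 -.34 .11 0 0 0 -1'; python3 -m jog '0 0 0 0 0 0 -1; 0 0 0 0 0 0 -1'; done
python3 - <<'E'
from h import *
print(togo([444.4,169,290]))
c=snapshot("wrist");cv2.imwrite("pics/w1.png",c["img"][:,:,::-1]);np.save("w1.npy",c,allow_pickle=True)
T=np.array(c["extrinsics"]);print(T.round(2),c["fx"],c["cx"],c["cy"])
E
```

```text
time: 0.82
tool_pos: [307.9, 372.3, 349.3]
tcp_rot: [180.0, 0.0, 163.7]
ft_force: [1.1, 0.1, 0.5]
finger_gap: 85.5
grip_force: 0.0
time: 1.45
tool_pos: [445.0, 167.5, 294.4]
tcp_rot: [180.0, 0.0, 163.7]
ft_force: [-0.0, -0.3, -0.2]
finger_gap: 85.5
grip_force: 0.0
time: 1.7
tool_pos: [444.3, 168.9, 294.6]
tcp_rot: [180.0, -0.0, 163.6]
ft_force: [-0.5, -0.3, 0.2]
finger_gap: 85.3
grip_force: 0.0
[-0.0011777   0.00087146  0.04597653]
[[ 2.8000e-01  9.1000e-01  2.9000e-01  3.6937e+02]
 [ 9.6000e-01 -2.7000e-01 -9.0000e-02  1.9139e+02]
 [-0.0000e+00  3.1000e-01 -9.5000e-01  2.6388e+02]
 [ 0.0000e+00  0.0000e+00  0.0000e+00  1.0000e+00]] 368.42716655626 279.3519367305551 210.4041821678995
```

View pics/w1.png

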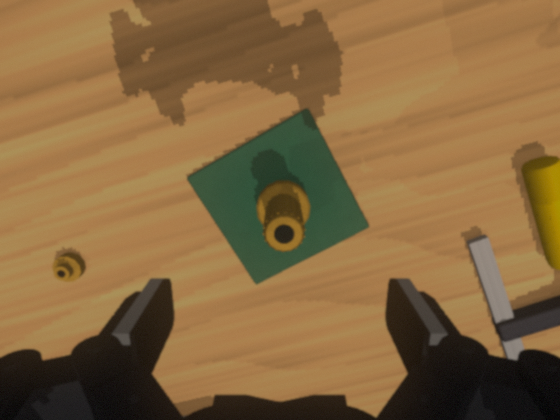

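The wrist view shows the bush between the fingers, with its bore at about (284,233) and its collar at about (283,206).

Run:
```python
from h import *
c=np.load("w1.npy",allow_pickle=True).item()
print(ray(c,(284,233),65),ray(c,(283,206),19))
b=(ray(c,(284,233),65)+ray(c,(283,206),19))/2
print(togo([b[0],b[1],202]))
```

```text
[444.45219875 172.15556164  65.        ] [442.30556312 172.62764053  19.        ]
[0.01487732 0.02572986 0.92784991]
```

```bash
python3 -m jog '.01 .02 .3 0 0 0 -1; 0 0 .3 0 0 0 -1; 0 0 .33 0 0 0 -1; 0 0 0 0 0 0 -1' 40; python3 -m jog '0 0 0 0 0 0 0; 0 0 0 0 0 0 .5; 0 0 0 0 0 0 1; 0 0 0 0 0 0 1; 0 0 0 0 0 0 1' 40;  python3 -m jog '0 0 0 0 0 0 1; 0 0 0 0 0 0 1; 0 0 0 0 0 0 1; 0 0 0 0 0 0 1' 40
```

```text
time: 2.25
tool_pos: [441.9, 171.9, 199.5]
tcp_rot: [-179.8, -0.3, 163.8]
ft_force: [-0.2, -0.2, 0.6]
finger_gap: 85.6
grip_force: 0.0
time: 2.88
tool_pos: [444.5, 171.3, 202.9]
tcp_rot: [179.9, 0.1, 163.7]
ft_force: [-1.8, -0.3, 5.5]
finger_gap: 23.1
grip_force: 39.3
time: 3.38
tool_pos: [444.5, 171.3, 202.8]
tcp_rot: [179.9, 0.1, 163.7]
ft_force: [-1.0, 0.4, 5.1]
finger_gap: 23.0
grip_force: 39.3
```

```bash
python3 -m jog '0 0 -.25 0 0 0 1; 0 0 -.35 0 0 0 1; 0 0 -.35 0 0 0 1; 0 0 0 0 0 0 1; 0 0 0 0 0 0 1'
python3 - <<'E'
from h import *
print(sense()["ft_force"],togo([655,-139,290]))
E
```

```text
time: 4.0
tool_pos: [443.7, 171.0, 296.0]
tcp_rot: [-180.0, -0.0, 163.7]
ft_force: [-0.3, -0.5, -1.9]
finger_gap: 23.0
grip_force: 39.5
[-0.28446801 -0.54151343 -1.92077881] [-2.8997745  -2.38085101  0.0594425 ]
```

```bash
python3 -m jog '-.29 -.24 0 0 0 0 1; -.29 -.24 0 0 0 0 1; -.29 -.24 0 0 0 0 1; -.29 -.24 0 0 0 0 1; -.29 -.24 0 0 0 0 1';python3 -m jog '-.29 -.24 0 0 0 0 1; -.29 -.24 0 0 0 0 1; -.29 -.24 0 0 0 0 1; -.29 -.24 0 0 0 0 1; -.29 -.22 0 0 0 0 1';python3 -m jog '0 0 0 0 0 0 1; 0 0 0 0 0 0 1; 0 0 0 0 0 0 1'
python3 - <<'E'
from h import *
print(togo([655,-139,290]))
c=snapshot("wrist");cv2.imwrite("pics/w2.png",c["img"][:,:,::-1]);np.save("w2.npy",c,allow_pickle=True)
E
```

```text
time: 4.62
tool_pos: [549.2, 14.2, 294.4]
tcp_rot: [-180.0, -0.2, 163.7]
ft_force: [0.5, 0.8, -1.1]
finger_gap: 22.8
grip_force: 39.5
time: 5.25
tool_pos: [655.3, -139.7, 293.9]
tcp_rot: [-180.0, -0.2, 163.7]
ft_force: [0.3, -0.4, -0.6]
finger_gap: 23.1
grip_force: 39.5
time: 5.62
tool_pos: [654.9, -137.7, 295.9]
tcp_rot: [180.0, -0.1, 163.7]
ft_force: [-0.5, 1.2, -1.3]
finger_gap: 23.2
grip_force: 39.5
[-0.0050189  -0.01159703  0.05863614]
```

View pics/w2.png

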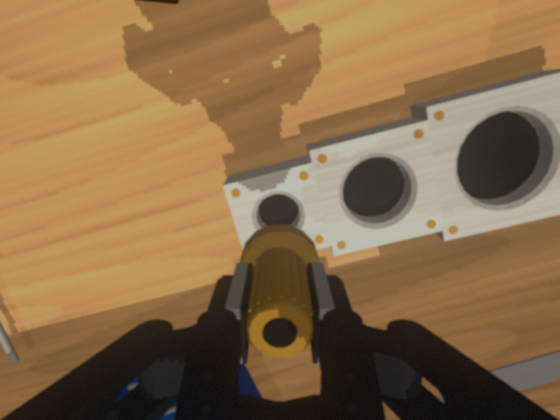

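The wrist view shows the held bush just in front of the smallest hole. Outer rims are centred at about (278,216) for the small hole, (378,190) for the middle one and (505,157) for the large one.

Run:
```python
from h import *
c=np.load("w2.npy",allow_pickle=True).item()
for p in((278,216),(378,190),(505,157)):print(ray(c,p,30).round(1))
# bush axis at barrel top (z~155) and tcp
s=sense();print(ray(c,(280,332),s["tool_pos"][2]-197.8+60).round(1),s["tool_pos"])
```

```text
[ 655.5 -138.4   30. ]
[656.6 -70.1  30. ]
[658.   12.4  30. ]
[ 654.3 -136.9  158.5] [ 654.96327502 -137.73540527  296.25100774]
```

```bash
python3 -m jog '-.005 -.008 .3 0 0 0 1; 0 0 .25 0 0 0 1; 0 0 .08 0 0 0 1; 0 0 0 0 0 0 1'; python3 -m jog '0 0 .03 0 0 0 1; 0 0 .03 0 0 0 1'
```

```text
time: 6.18
tool_pos: [655.4, -139.2, 233.5]
tcp_rot: [180.0, -0.0, 163.7]
ft_force: [-0.1, -0.6, -1.4]
finger_gap: 23.1
grip_force: 39.5
time: 6.42
tool_pos: [656.2, -139.8, 228.9]
tcp_rot: [-180.0, 0.1, 163.7]
ft_force: [-0.0, 0.6, -1.5]
finger_gap: 22.9
grip_force: 39.5
```

```bash
python3 -m jog '0 0 .02 0 0 0 1; 0 0 0 0 0 0 1'; python3 -m jog '0 0 .015 0 0 0 1; 0 0 0 0 0 0 1'
```

```text
time: 6.68
tool_pos: [656.2, -139.8, 227.8]
tcp_rot: [180.0, 0.1, 163.7]
ft_force: [-3.8, 2.0, 8.7]
finger_gap: 22.9
grip_force: 40.6
time: 6.92
tool_pos: [656.3, -139.8, 227.8]
tcp_rot: [-180.0, 0.1, 163.7]
ft_force: [-9.0, 2.1, 18.7]
finger_gap: 22.7
grip_force: 41.6
```

Firm contact at the expected height, so it rests on the smallest hole. Next I lift and go to the middle one.

```bash
python3 -m jog '0 0 0 0 0 0 1; 0 0 -.2 0 0 0 1; 0 0 -.3 0 0 0 1; 0 0 0 0 0 0 1'
python3 - <<'E'
from h import *
print(togo([656.8,-70.4,272]))
E
```

```text
time: 7.42
tool_pos: [657.2, -140.1, 278.5]
tcp_rot: [-180.0, 0.4, 163.7]
ft_force: [0.2, -0.4, -0.5]
finger_gap: 22.7
grip_force: 39.7
[0.19979934 0.66806168 0.06388561]
```

```bash
python3 -m jog '.1 .33 0 0 0 0 1; .1 .33 0 0 0 0 1; 0 0 0 0 0 0 1; 0 0 0 0 0 0 1'
python3 - <<'E'
from h import *
print(togo([656.8,-70.4,236]))
c=snapshot("wrist");cv2.imwrite("pics/w3.png",c["img"][:,:,::-1]);np.save("w3.npy",c,allow_pickle=True)
E
```

```text
time: 7.92
tool_pos: [654.8, -70.9, 273.4]
tcp_rot: [-180.0, -0.0, 163.7]
ft_force: [0.6, -0.8, -0.9]
finger_gap: 22.8
grip_force: 39.7
[-0.01800737  0.0101373   0.37428965]
```

View pics/w3.png

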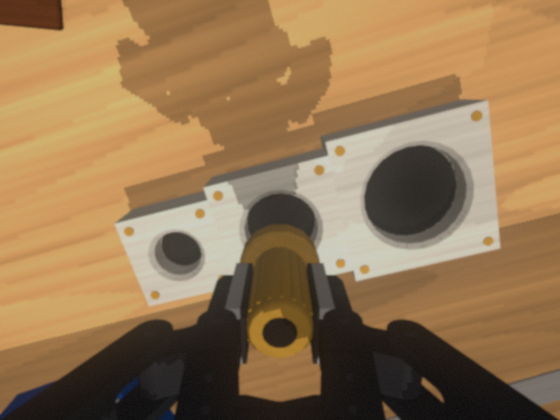

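The wrist view shows the bush in front of the middle hole. Outer rims are centred at about (177,254) for the small hole and (418,194) for the large one, and the middle rim spans columns 240-321.

Run:
```python
from h import *
c=np.load("w3.npy",allow_pickle=True).item()
a=ray(c,(177,254.5),30);b=ray(c,(418.5,194),30);m=a+(b-a)*68/152;print(a,b,m)
print(ray(c,(280,332),sense()["tool_pos"][2]-137.8))
print(togo([(m[0]+656.8)/2,(m[1]-70.4)/2,236]))
```

```text
[ 655.25623878 -137.89712953   30.        ] [658.69271516  14.96379547  30.        ] [656.79360979 -69.51197887  30.        ]
[654.61298687 -70.17236525 135.79178217]
[-0.01488195  0.01862811  0.37590096]
```

```bash
python3 -m jog '-.018 .015 .2 0 0 0 1; 0 0 .18 0 0 0 1; 0 0 0 0 0 0 1'; python3 -m jog '0 0 .04 0 0 0 1; 0 0 .04 0 0 0 1; 0 0 .04 0 0 0 1; 0 0 0 0 0 0 1'
```

```text
time: 8.35
tool_pos: [655.6, -69.9, 232.2]
tcp_rot: [-180.0, -0.4, 163.7]
ft_force: [0.1, -0.3, -1.2]
finger_gap: 23.0
grip_force: 39.7
time: 8.85
tool_pos: [657.0, -69.7, 223.9]
tcp_rot: [-180.0, -0.0, 163.7]
ft_force: [-0.3, -0.6, -1.8]
finger_gap: 22.6
grip_force: 39.7
```

It is 4 mm into the hole with no contact, so I keep lowering to the floor at TCP z of about 212.

```bash
python3 -m jog '0 0 .04 0 0 0 1; 0 0 .04 0 0 0 1; 0 0 .02 0 0 0 1; 0 0 0 0 0 0 1'; python3 -m jog '0 0 .02 0 0 0 1; 0 0 0 0 0 0 1'
```

```text
time: 9.35
tool_pos: [657.0, -69.7, 213.9]
tcp_rot: [-180.0, -0.0, 163.7]
ft_force: [0.3, -0.2, -1.5]
finger_gap: 23.0
grip_force: 39.7
time: 9.6
tool_pos: [657.1, -69.7, 212.0]
tcp_rot: [-180.0, -0.0, 163.7]
ft_force: [0.8, -0.1, -1.4]
finger_gap: 22.9
grip_force: 39.7
```

```bash
python3 -m jog '0 0 .01 0 0 0 1; 0 0 0 0 0 0 1'; python3 -m jog '0 0 0 0 0 0 .5; 0 0 0 0 0 0 0; 0 0 0 0 0 0 -1; 0 0 0 0 0 0 -1; 0 0 0 0 0 0 -1'; python3 -m jog '0 0 -.2 0 0 0 -1; 0 0 -.4 0 0 0 -1; 0 0 -.4 0 0 0 -1; 0 0 0 0 0 0 -1; 0 0 0 0 0 0 -1'
python3 - <<'E'
from h import *
c=snapshot("wrist");cv2.imwrite("pics/w4.png",c["img"][:,:,::-1]);np.save("w4.npy",c,allow_pickle=True)
E
```

```text
time: 9.85
tool_pos: [657.3, -69.8, 211.9]
tcp_rot: [180.0, 0.0, 163.7]
ft_force: [-3.5, 0.6, 4.8]
finger_gap: 23.1
grip_force: 40.2
time: 10.48
tool_pos: [657.1, -69.8, 211.1]
tcp_rot: [-180.0, -0.0, 163.7]
ft_force: [0.0, -0.4, 0.1]
finger_gap: 85.6
grip_force: 0.0
time: 11.1
tool_pos: [657.2, -69.8, 312.3]
tcp_rot: [180.0, 0.1, 163.7]
ft_force: [-0.6, 0.4, -0.7]
finger_gap: 85.4
grip_force: 0.0
```

View pics/w4.png

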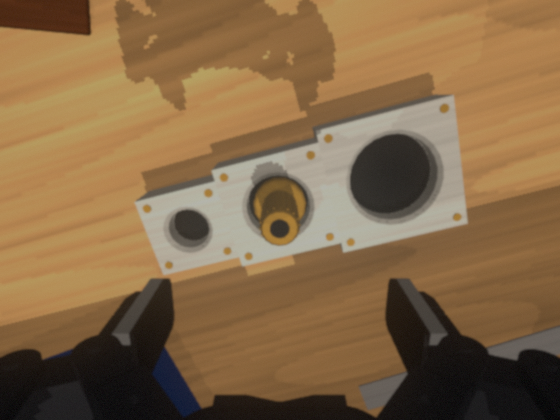

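The wrist view shows the bush upright and seated in the middle hole, with its bore at (280,229) and its collar inside the rim at about (279,205). The gripper is clear and open.

```bash
python3 -c "
from bench import *
print(hand_in())"
```

```text
the job is handed in; nothing more can be done
None
```

The smaller bush from the mat was set down on the smallest hole, which it did not enter, then dropped into the middle hole, where it now stands upright and released; I never went near the other bush, and the job was handed in at about 11 s (no verdict came back).

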